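Set and lock the top holder of a table easel

TASK

Set the top holder of the reclining table easel to its length mark: with the cam lever still open, push the holder up the mast until the top edge of its sleeve lies on the band of tape, and hold it there while you squeeze the cam lever shut, flat along the sleeve, with the same hand. Finish still holding, with the sleeve and the shut lever pinched between the fingers and the holder still at the mark; let go of nothing, and leave the print, globe, books and plant where they are.

Things in the scene. Friction and masses are not known exactly. Their poses are not given: they have to be found in the camera images.
- easel: Reclining table easel, fixed: wooden foot frame 400x202 mm, 22 high; over its middle a square aluminium mast, 16x16, 420 long, leaning back 0.5 rad above level, high end to +x. Origin on the desk under the mast's middle, whose axis is 135 mm up; z up. A 220 mm wide ledge crosses the mast 165 mm down from its middle (34 mm over the axis); a prop meets it 175 mm up. Space below the mast is free.
- holder: Top holder sliding on the mast: crossbar 190 mm wide (y), 18 along the mast, 14 thick, centred on the mast's axis; a 39 mm high hook near each end (|y| over 75). Origin on the axis at the crossbar's lower face; x up the mast, z out of its upper face. About 0.45 kg; unless held up (1.5 to 3 N) it slides down to its stop, where it starts. Can be pushed up under the crossbar. Travel 170 mm.
- sleeve: Black square sleeve round the mast, rigidly part of the holder, 26x26 mm, 76 long: from 50 mm below the crossbar's lower face to 26 mm above it (8 above the crossbar's upper face). Origin and axes as the holder. Beside it, below the crossbar, fingers have room on both sides.
- sleeve_top (a point): Middle of the sleeve's top edge (upper end face), on the mast's axis, 26 mm up the mast from the holder's origin. Axes as the holder.
- cam_lever: Steel cam lever on the holder's +y side, 18 mm high (z), 6 thick, reaching 67 mm down the mast from its hinge. Origin on the hinge, at x 9, y 16, z 0 mm of the holder, axis along z. Shut, it lies flat on the sleeve, faces at y 13 and 19 mm, so sleeve and lever together span y -13 to +19 mm (32 wide). Open, its lower end stands out to +y, up to 50 mm from the mast's axis.
- lever_tip (a point): Point near the lever's free end, in the middle of its thickness, 61 mm from the hinge. Moves with the lever.
- cam (a joint): Cam lever angle, rad: 0 shut (stop), positive open; starts at 0.36 to 0.5, open stop 0.6. Stays where left; moving it takes about 4 N at 30 mm from the hinge, so any pinch shuts it. In the last 0.3 rad the cam presses on the mast, drags the holder down the mast with up to 10 N while it moves, then locks it.
- mark (a point): Length mark: middle of a band of black tape, 8 mm wide, wound round the mast above the holder; the point is on the mast's axis, x up the mast, axes as the holder. Its place on the mast differs from run to run (64 to 134 mm above the sleeve's top edge at the start). The tape is flat and does not stop the sleeve.
- print: A framed print, 200 x 150 x 14 mm, lying on the desk beside the easel (bystander). Origin under its middle.
- globe: A wooden globe, 116 mm across, on a white foot, 167 mm high (bystander). Origin under its foot.
- books: Two stacked books, 200 x 140 x 56 mm (bystander). Origin under the middle.
- plant: A small plant in a white pot, 92 mm across the rim, about 140 mm high (bystander). Origin under the pot.

How it is judged (in metres and radians):
On the way, in this order (a step that is already met when the one before it is completed fails the run):
1. the holder is held up by the hand with its sleeve's top edge at the tape mark, the cam lever still open (x of sleeve_top in the frame of mark between -0.005 and 0.005 m and value of joint cam above 0.25 rad and contact force between any of the fingers, the arm and holder above 0.5 N), for 0.2 s.
2. the cam lever is squeezed shut with the holder still at the mark and in the fingers (x of sleeve_top in the frame of mark between -0.005 and 0.005 m and value of joint cam below 0.06 rad and contact force between the fingers and holder above 3 N), for 0.2 s.
At the end, for the whole second after the job is handed in: The sleeve's top edge is within 5 mm of the middle of the tape mark along the mast, the cam lever is shut (under 0.06 rad), and the fingers still pinch both the lever and the sleeve (over 3 N on each) with the holder at rest (x of sleeve_top in the frame of mark between -0.005 and 0.005 m and value of joint cam below 0.06 rad and contact force between the fingers and cam_lever above 3 N and contact force between the fingers and sleeve above 3 N and linear speed of holder below 0.01 m/s); the arm keeps its last pose, push and grip.
It fails at once if the cam lever was shut while the holder was away from the mark (more than 12 mm) (value of joint cam below 0.1 rad and (x of sleeve_top in the frame of mark below -0.012 m or x of sleeve_top in the frame of mark above 0.012 m)).
It fails at once if the framed print was moved or knocked (more than 25 mm) (distance of print from where it was at the start of the episode above 0.025 m).
It fails at once if the globe was moved or knocked (more than 25 mm) (distance of globe from where it was at the start of the episode above 0.025 m).
It fails at once if the stack of books was moved or knocked (more than 25 mm) (distance of books from where it was at the start of the episode above 0.025 m).
It fails at once if the potted plant was moved or knocked (more than 25 mm) (distance of plant from where it was at the start of the episode above 0.025 m).
It also fails if it takes over 34 s, if anything falls off the work surface, if the arm or the gripper's body presses on something with over 40 N, if the wrist force passes 120 N, or if a joint passes its speed limit or range.

ROBOT

A 7-joint arm with a two-finger parallel gripper is mounted at the origin on the work surface. World frame = base frame: x ahead of the robot, y to its left, z up, the work surface at z = 0. Lengths are in m, angles in degrees, forces in N, time in s.
With the tool pointing down it reaches from about 0.425 to 0.875 m from the base axis. Payload 4.7 kg.
Tool frame: the origin (TCP) lies at the very end of the fingers, on their centre line; the grasp point (between the pads) lies 19 mm behind it; z points along the fingers, y is the line along which they close (so a half turn about z gives the same grasp; the last joint's range is limited). The gripper opens to 87 mm and grips with 3 to 60 N. Pads are 19 mm wide; open, the fingers measure 117 mm over their backs; the gripper's body (75 mm by 190 mm) begins 51 mm behind the grasp point.
Start: joints at [-72.416, 18.392, -4.016, 83.108, 1.295, 78.541, -3.26], TCP at [0.188, 0.622, 0.223] pointing down, gripper open.
Joint ranges: [-163.93, 163.93], [-17.29, 119.83], [-79.2, 71.16], [3.27, 140.29], [-89.18, 269.18], [5.43, 117.66], [-154.24, 154.24]. Speed limits (degrees/s): [147.25, 147.25, 180, 180, 180, 180, 180].

INTERFACE

Orientations are given as [roll, pitch, yaw] about the fixed x, y, z axes, in that order (R = Rz(yaw) Ry(pitch) Rx(roll)).
In Python, from cell import get_obs, read_camera, sign_off, silhouettes gives the robot as it stands.
- The arm moves only by the tool play_rows, never from a script. Its argument "steps" is a list that holds one entry, the list of rows, each a list of 7 numbers: the shift along the tool's x, y, z in m, then the turn, a rotation vector about the tool's x, y, z in rad, then the finger opening in m, from 0 to 0.087. A call has 1 to 12 rows; each row shifts and turns the commanded pose from where the row before left it, along the tool's axes as they then stand; what a row does not reach is not made up. A row lasts 1/10 s, in which the tool goes at most 50 mm and 8.59 degrees, less where a joint would pass 70% of its speed; a pose out of reach is approached as far as the arm can. A call is refused whole if a number of a shift passes 0.05 or a number of a turn 0.15, either way. A call with a gripper value outside its range is refused whole. The fingers move at their own pace and stop on an object; "force" is the grip in N (left out, the last holds). Time passes only in rows, so rows that do not move let the fingers close. It gives the time, the measured TCP pose, the force, the opening and the grip force at its end, in the units of the state.
- get_obs(): the state, without advancing time (a new reading comes with each control period).
- read_camera(name): name is "scene" or "top"; returns a dict with "frame" (420x560x3 uint8, red, green, blue), "intrinsics" (3x3 intrinsics, pixels), "k1" (the pictures are not rectified: a ray, as slopes to the right and down, at radius r is drawn at 1 + k1 r^2 times it, then the intrinsics apply), "view" (4x4, takes a point from world to camera coordinates). Camera axes: x right, y up, looking along -z (the intrinsics and any distortion apply to the point x, -y, -z); pixel columns grow to the right and rows downward; lengths in m; the calibration is good to about 2 mm. A picture is of the moment at which its call begins. There is no depth.
- sign_off(): hands the job in; it is judged then, once.
Trained networks look in the newest picture that a camera, given by its name, has taken for a name from the list of things; names that differ only in an ending like _2 or _b are one class to them, and where a whole thing is asked for, a point or a joint stands for the part that bears it (a point fixed in the world has none). Each returns a list of dicts, best first, with "p" (0 to 1); they miss things now and then, are a little off and sometimes report something else, mostly with a low value. They report only what shows in the picture. A call takes as long as a camera call.
- silhouettes(camera, name): "pixels" (420x560 bool, what is visible of it) and "extent" ([left, top, right, bottom] in pixels, round what is visible of it).
The state is a dict: "time_s": time; "qpos": joint angles; "joint_velocities": joint speeds; "effort": joint torques, N m; "tool_pos": TCP position; "tool_rot": TCP orientation; "force": force on the tool from outside, world axes, zero at the start; "wrist_torque": the same for the moment, N m; "grip_width": finger opening in m; "grasp_force": force on a finger pad.
Only numpy, scipy, OpenCV 4.12 (cv2) and the standard library are available. Lean on these libraries where they do the work, as an engineer would, in place of code of your own. Each camera call takes 0.05 s, during which the arm holds its last target. There are 200 camera calls.

## Working session

There is one attempt and no reset: what is moved stays moved. The work goes in short steps, Python scripts to look and compute and a tool call to move; the robot and the scene stay as the last step left them, time stands still between calls to the robot, and variables do not carry over. Pictures are saved under pics/ and viewed, at most 10 in all, crops included, and the job is handed in when it is done.

Besides the shell and the picture viewer there is one more tool, called after "Emit:" as a command line: name --argument value ..., lists and objects as JSON in quotes. play_rows: Moves the arm, as the interface text tells. Its arguments: {"type":"object","properties":{"steps":{"type":"array","items":{"type":"array","items":{"type":"array","items":{"type":"number"}}}},"force":{"type":"number"}},"required":["steps"]}

```bash
mkdir -p pics; cat > h.py <<'E'
import numpy as np, cv2
from cell import *
def save(cam,fn):
    d=read_camera(cam); cv2.imwrite('pics/'+fn,d['frame'][:,:,::-1]); return d
def proj(d,P):
    P=np.atleast_2d(P); c=(d['view']@np.c_[P,np.ones(len(P))].T).T[:,:3]
    s=np.c_[c[:,0]/-c[:,2],-c[:,1]/-c[:,2]]; r2=(s**2).sum(1,keepdims=True); s=s*(1+d['k1']*r2)
    K=np.array(d['intrinsics']); return np.c_[s[:,0]*K[0,0]+K[0,2],s[:,1]*K[1,1]+K[1,2]]
E
python3 - <<'E'
from h import *
o=get_obs(); print(o['tool_pos'],o['tool_rot'],o['time_s'])
a=save('scene','s0.png'); b=save('top','t0.png')
for d in(a,b): print(d['intrinsics'],d['k1'],np.round(d['view'],3).tolist())
for c in('scene','top'):
  for n in('easel','holder','sleeve','cam_lever','mark','print','globe','books','plant'):
    for s in silhouettes(c,n)[:2]: 
        v,u=np.nonzero(s['pixels']); print(c,n,round(s['p'],2),s['extent'],u.mean().round(1) if len(u) else 0,v.mean().round(1) if len(u) else 0,len(u))
cv2.imwrite('pics/both.png',np.hstack([a['frame'],b['frame']])[:,:,::-1])
E
```

```text
[0.18748921 0.62181824 0.22145618] [-1.79892475e+02  4.61739573e-03  1.63226184e+02] 0.0
[[400.20723908   0.         274.0847497 ]
 [  0.         400.20723908 207.83798023]
 [  0.           0.           1.        ]] -0.03801176024047791 [[0.28, 0.96, 0.008, -0.209], [-0.627, 0.176, 0.759, 0.246], [0.727, -0.218, 0.651, -1.284], [0.0, 0.0, 0.0, 1.0]]
[[477.70099355   0.         279.32301591]
 [  0.         477.70099355 213.03337784]
 [  0.           0.           1.        ]] -0.11049997778800826 [[-0.024, -0.999, -0.039, 0.078], [0.988, -0.029, 0.154, -0.569], [-0.155, -0.035, 0.987, -0.965], [0.0, 0.0, 0.0, 1.0]]
scene easel 0.78 [144.5, 177.0, 315.5, 354.7] 229.2 258.4 9786
scene holder 0.92 [155.8, 183.0, 255.9, 230.0] 206.1 208.1 1243
scene holder 0.29 [196.1, 199.7, 217.4, 220.3] 206.4 207.5 224
scene sleeve 0.78 [194.9, 201.3, 217.6, 221.9] 206.6 207.2 177
scene sleeve 0.75 [144.7, 175.6, 316.1, 356.4] 229.3 257.6 9515
scene mark 0.22 [158.0, 179.5, 256.0, 230.4] 206.9 208.0 1222
scene print 0.64 [56.0, 270.7, 150.0, 381.0] 101.3 323.7 7820
scene globe 0.68 [245.5, 134.9, 288.8, 203.7] 267.7 166.8 2270
scene books 0.84 [285.6, 180.9, 389.9, 271.1] 336.1 225.1 5369
scene plant 0.81 [69.5, 199.2, 125.1, 265.3] 100.4 231.2 2358
top easel 0.66 [266.6, 95.9, 417.9, 318.7] 342.4 225.1 9871
top holder 0.62 [297.6, 215.8, 405.5, 262.5] 347.3 235.6 1752
top sleeve 0.85 [337.4, 217.9, 359.0, 262.1] 349.7 240.1 534
top cam_lever 0.44 [328.1, 229.3, 343.3, 261.8] 335.4 247.0 197
top print 0.59 [404.6, 132.7, 488.3, 225.6] 445.3 179.0 5997
top globe 0.93 [234.5, 287.5, 295.8, 350.9] 264.9 318.8 2873
top books 0.62 [171.6, 178.9, 264.5, 283.7] 214.6 230.8 6706
top books 0.55 [330.2, 228.4, 342.0, 263.1] 336.0 245.5 175
top plant 0.66 [433.3, 233.2, 485.4, 288.0] 457.5 257.8 1815
```

View pics/s0.png

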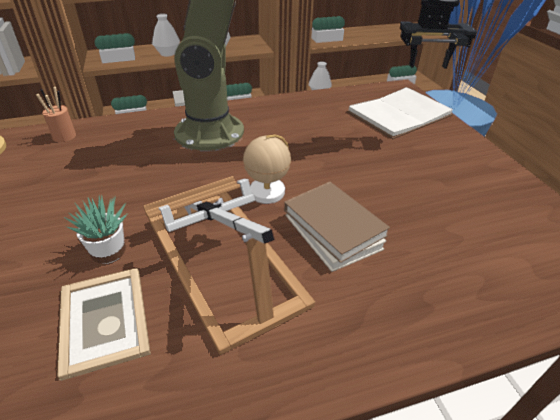

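View pics/t0.png

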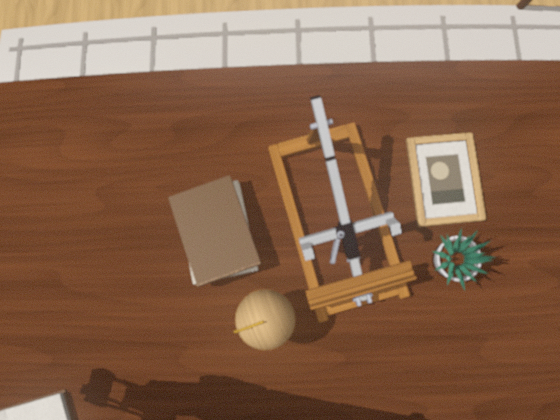

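Scene: the mast's high end is toward the camera at (267,237), with the sleeve at (207,208). Top: the mast runs from (317,98) to about (365,305), the tape is near (330,159), the sleeve at (349,240), and the open lever is on the left with its tip near (334,262).

```bash
cat >> h.py <<'E'
def T(x,y,psi):
    c,s=np.cos(psi),np.sin(psi); E=np.array([[c,-s,0],[s,c,0],[0,0,1]])
    c,s=np.cos(.5),np.sin(.5); M=np.array([[c,0,-s],[0,1,0],[s,0,c]])   # mast frame cols
    return E,E@M,np.array([x,y,0.]),np.array([x,y,.135])
E
python3 - <<'E'
from h import *
from scipy.optimize import least_squares
a=read_camera('scene');b=read_camera('top')
hx,hy=.2,.101
fr=np.array([[hx,hy,.022],[hx,-hy,.022],[-hx,-hy,.022],[-hx,hy,.022]])
obs_t=[(269,150),(356,124),(411,298),(320,321)]; obs_s=[(313,300),(220,350),(147,207),(235,180)]
obs_s=[(313,300),(220,350),(147,207),(235,180)]
def f(p):
    E,M,o,m=T(*p); r=[]
    W=fr@E.T+o
    r+=list((proj(b,W)-obs_t).ravel())
    # scene corners: +x+y, +x-y, -x-y, -x+y
    r+=list((proj(a,W)-obs_s).ravel())
    r+=list((proj(b,m+M@[.21,0,.0])-[(317,99)]).ravel())
    return np.array(r)
s=least_squares(f,[.6,-.1,.2],loss='soft_l1',f_scale=2); print(s.x,np.round(f(s.x).reshape(-1,2),1).tolist())
np.save('fit.npy',s.x)
E,M,o,m=T(*s.x)
for q in (-.1,-.05,0,.05,.1,.15): print(q,proj(b,m+M@[q,0,.008]).round(1),proj(a,m+M@[q,0,.008]).round(1))
B=b['frame'][85:325,255:425]; A=a['frame'][165:265,135:285]
cv2.imwrite('pics/tz.png',cv2.resize(B[:,:],None,fx=2.5,fy=2.5,interpolation=cv2.INTER_CUBIC)[:,:,::-1])
cv2.imwrite('pics/sz.png',cv2.resize(A,None,fx=5,fy=5,interpolation=cv2.INTER_CUBIC)[:,:,::-1])
E
```

```text
[ 0.55541321 -0.06149866  0.24589115] [[-1.0, -3.6], [-0.8, -1.6], [-0.9, -0.5], [-1.9, 2.9], [0.7, 0.1], [-3.5, -1.5], [0.0, 7.3], [-10.4, 8.3], [0.5, 5.7]]
-0.1 [[353.6 259.1]] [[201.  202.9]]
-0.05 [[348.5 236.6]] [[207.9 205.8]]
0 [[343.2 213.2]] [[215.6 209.1]]
0.05 [[337.7 188.9]] [[224.3 212.8]]
0.1 [[331.9 163.7]] [[234.1 216.9]]
0.15 [[325.8 137.6]] [[245.2 221.6]]
```

View pics/tz.png

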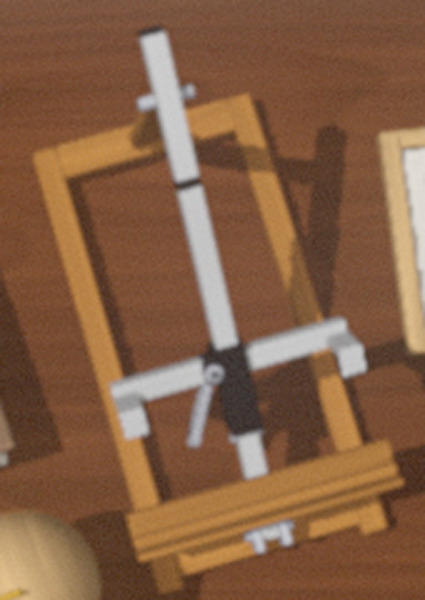

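View pics/sz.png

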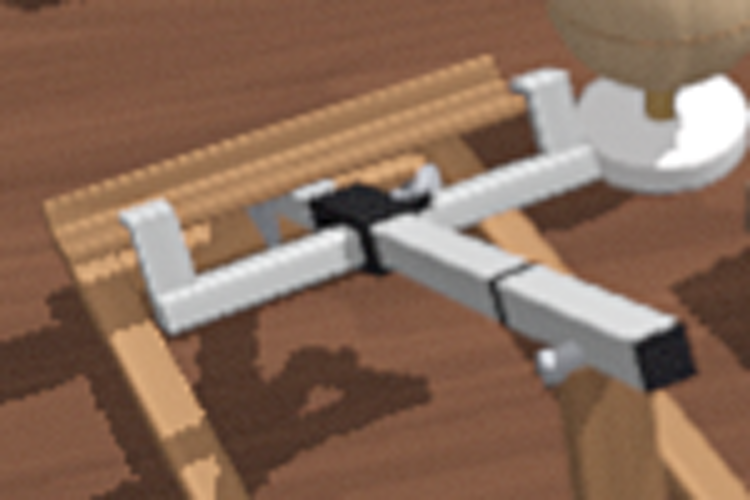

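Top crop: tape centre at (330.2,158.6) in full-image pixels, sleeve top edge (343.8,224.2), sleeve bottom (353.4,258.6). Scene crop: tape on the upper face at about (237.8,219.8), mast end face (267.6,236). The ledge hides the scene's lower frame corners, so I'll refit without them.

```bash
python3 - <<'E'
from h import *
from scipy.optimize import least_squares
from scipy.spatial.transform import Rotation as R
a=read_camera('scene');b=read_camera('top')
hx,hy=.2,.101
fr=np.array([[hx,hy,.022],[hx,-hy,.022],[-hx,-hy,.022],[-hx,hy,.022]])
def f(p):
    E,M,o,m=T(*p[:3]); W=fr@E.T+o; A=lambda s,y,z:m+M@[s,y,z]
    L=[proj(b,W)-[(269,150),(356,124),(411,298),(320,321)], proj(a,W[:2])-[(313,300),(220,350)],
     proj(b,A(.21,0,.008))-[315.4,97.8],proj(a,A(.21,0,0))-[267.6,236],
     proj(b,A(p[3],0,.008))-[330.2,158.6],proj(a,A(p[3],0,.008))-[237.8,219.8],
     proj(b,A(p[4],0,.013))-[343.8,224.2],proj(a,A(p[4],0,.013))-[215.4,208.6],proj(b,A(p[4]-.076,0,.013))-[353.4,258.6]]
    return np.vstack(L).ravel()
s=least_squares(f,[.55,-.06,.24,.1,-.02],loss='soft_l1',f_scale=1.5); print(s.x,np.round(f(s.x).reshape(-1,2),1).tolist())
np.save('fit.npy',s.x)
E,M,o,m=T(*s.x[:3]); sm,st=s.x[3:]
print('holder origin s',st-.026,m+M@[st-.026,0,0],'travel',sm-st)
# lever tip: 
for th in(.36,.43,.5): print(th,proj(b,m+M@[st-.026+.009-.067*np.cos(th),.016+.067*np.sin(th),.009]).round(1))
for nm,cam,z in(('globe',b,.109),('books',b,.056),('plant',b,.1)):
    sil=silhouettes('top',nm)[0]; e=sil['extent']; c=[(e[0]+e[2])/2,(e[1]+e[3])/2]
    w=least_squares(lambda q:(proj(b,[q[0],q[1],z])-c).ravel(),[.5,0]).x; print(nm,w.round(3), (E.T@(np.r_[w,0]-o)).round(3))
o_=get_obs(); R0=R.from_euler('xyz',o_['tool_rot'],degrees=True)
Rt=R.from_matrix(np.c_[-M[:,0],M[:,1],-M[:,2]])
print('target rpy',Rt.as_euler('xyz',degrees=True)); print('rotvec in tool',(R0.inv()*Rt).as_rotvec())
E
```

```text
[ 0.55912002 -0.05985196  0.25672531  0.10682135 -0.02409654] [[-2.6, -4.4], [-2.7, -3.3], [-1.0, -3.1], [-1.6, 1.3], [2.8, 0.6], [-0.7, 0.1], [0.7, 5.7], [-2.6, -1.8], [-0.6, -0.2], [-0.4, -1.2], [1.8, -0.7], [-3.3, -2.4], [0.4, -0.4]]
holder origin s -0.050096540603412044 [ 0.51659701 -0.07101502  0.11098244] travel 0.1309178877757998
0.36 [[334.5 264.6]]
0.43 [[332.2 264.5]]
0.5 [[330.  264.1]]
globe [0.357 0.095] [-0.156  0.201  0.   ]
books [0.541 0.194] [0.046 0.25  0.   ]
plant [ 0.457 -0.297] [-0.159 -0.203  0.   ]
target rpy [ 180.           28.64788976 -165.29072327]
rotvec in tool [-0.137284   -0.48719907 -0.537886  ]
```

```bash
cat > fit.py <<'E'
from h import *
from scipy.optimize import least_squares
from scipy.spatial.transform import Rotation as R
a=read_camera('scene');b=read_camera('top')
hx,hy=.2,.101
fr=np.array([[hx,hy,.022],[hx,-hy,.022],[-hx,-hy,.022],[-hx,hy,.022]])
def f(p):
    E,M,o,m=T(*p[:3]); W=fr@E.T+o; A=lambda s,y,z:m+M@[s,y,z]
    L=[proj(b,W)-[(269,147),(355,124),(410,294),(319,321)], proj(a,W[:2])-[(313,300),(220,350)],
     (proj(b,A(.21,0,.008))-[315.4,97.8])*[1,0],
     proj(b,A(p[3],0,.008))-[330.2,158.6],proj(a,A(p[3],0,.008))-[237.8,219.8],
     proj(b,A(p[4],0,.013))-[343.8,224.2],proj(a,A(p[4],0,.013))-[215.4,208.6],proj(b,A(p[4]-.076,0,.013))-[353.4,258.6]]
    return np.vstack(L).ravel()
s=least_squares(f,[.55,-.06,.24,.1,-.02],loss='soft_l1',f_scale=1.5); print(s.x,np.round(f(s.x).reshape(-1,2),1).tolist())
np.save('fit.npy',s.x)
E,M,o,m=T(*s.x[:3]); sm,st=s.x[3:]
print('holder origin s',st-.026,m+M@[st-.026,0,0],'travel',sm-st)
Rt=R.from_matrix(np.c_[-M[:,0],M[:,1],-M[:,2]])
ob=get_obs(); R0=R.from_euler('xyz',ob['tool_rot'],degrees=True)
for x,y,z in((-.045,.02,.1),(-.015,.02,-.019)):
    t=m+M@[st-.026+x,y,z]; print(t.round(4),'world d',t-ob['tool_pos'])
print('rotvec tool',(R0.inv()*Rt).as_rotvec())
E
python3 fit.py
```

```text
[ 0.55871015 -0.05986908  0.25621641  0.10723639 -0.02364415] [[-2.5, -1.3], [-1.6, -3.1], [0.0, 1.2], [-0.7, 1.5], [2.7, 0.5], [-0.8, -0.1], [0.8, 0.0], [-0.7, -0.2], [-0.4, -1.4], [1.7, -0.7], [-3.3, -2.5], [0.3, -0.4]]
holder origin s -0.04964415118770016 [ 0.51656552 -0.07090989  0.11119933] travel 0.13088054246342948
[ 0.4269 -0.0737  0.1774] world d [ 0.23924588 -0.69606996 -0.0452119 ]
[ 0.5076 -0.0526  0.0873] world d [ 0.31990315 -0.67493984 -0.13526145]
rotvec tool [-0.13716233 -0.48717329 -0.53742445]
```

Emit:
play_rows --steps '[[[0,0,-0.05,0,0,0,0.087],[0,0,-0.05,0,0,0,0.087],[-0.02,0,-0.04,0,0,0,0.087],[-0.04,-0.02,0,0,0,0,0.087],[-0.04,-0.02,0,0,0,0,0.087],[-0.04,-0.02,0,0,0,0,0.087],[-0.04,-0.03,0,0,0,0,0.087],[-0.04,-0.03,0,0,0,0,0.087],[-0.04,-0.03,0,0,0,0,0.087],[-0.04,-0.03,0,0,0,0,0.087],[-0.03,-0.04,0,0,0,0,0.087],[-0.03,-0.04,0,0,0,0,0.087]]]'

```text
time_s: 2.65
tool_pos: [0.458, 0.2674, 0.3626]
tool_rot: [180.0, 0.0, 163.2]
force: [0.6, 0.5, 0.2]
grip_width: 0.087
grasp_force: 0.0
```

Emit:
play_rows --steps '[[[-0.02,-0.04,0,0,0,0,0.087],[-0.02,-0.04,0,0,0,0,0.087],[-0.02,-0.04,0,0,0,0,0.087],[-0.02,-0.04,0,0,0,0,0.087],[-0.01,-0.045,0,0,0,0,0.087],[0,-0.045,0,0,0,0,0.087],[0,-0.045,0,0,0,0,0.087],[0,-0.02,0,0,0,0,0.087],[0,0,0,-0.025,-0.09,-0.1,0.087],[0,0,0,-0.025,-0.09,-0.1,0.087],[0,0,0,-0.025,-0.09,-0.1,0.087],[0,0,0,-0.025,-0.09,-0.1,0.087]]]'

```text
time_s: 3.85
tool_pos: [0.4543, -0.0572, 0.3689]
tool_rot: [177.2, 12.9, 177.2]
force: [-1.0, -0.2, 0.3]
grip_width: 0.0867
grasp_force: 0.0
```

```bash
cat > go.py <<'E'
# usage: go.py x y z  -> shift needed in tool frame (after/before turn) to reach holder-frame TCP target (start holder frame)
from h import *; import sys
from scipy.spatial.transform import Rotation as R
p=np.load('fit.npy'); E,M,o,m=T(*p[:3]); h=m+M@[p[4]-.026,0,0]
ob=get_obs(); R0=R.from_euler('xyz',ob['tool_rot'],degrees=True); Rt=R.from_matrix(np.c_[-M[:,0],M[:,1],-M[:,2]])
t=h+M@np.array([float(v) for v in sys.argv[1:4]]); d=t-ob['tool_pos']
print('t',ob['time_s'],'q',np.round(ob['qpos'],0),'F',np.round(ob['force'],1),'w',ob['grip_width'],ob['grasp_force'])
print('TCP in holder0',(M.T@(ob['tool_pos']-h)).round(4),'z',ob['tool_pos'])
print('turn',(R0.inv()*Rt).as_rotvec().round(4),'shift now',R0.inv().apply(d).round(4),'shift after turn',Rt.inv().apply(d).round(4))
E
python3 go.py -.03 .02 .1
```

```text
t 3.85 q [  1. -17.   5. 104.  -2.  81.  93.] F [-1.  -0.2  0.3] w 0.08674300841836322 0.0
TCP in holder0 [0.0737 0.0291 0.2534] z [ 0.45426558 -0.05715701  0.36894768]
turn [-0.0602 -0.2651 -0.2924] shift now [ 0.0548 -0.0225  0.1757] shift after turn [ 0.1037 -0.0091  0.1534]
```

Emit:
play_rows --steps '[[[0,0,0.04,0,0,0,0.087],[0,-0.005,0.04,0,0,0,0.087],[0,-0.005,0,-0.015,-0.066,-0.073,0.087],[0,-0.005,0,-0.015,-0.066,-0.073,0.087],[0,0,0,-0.015,-0.066,-0.073,0.087],[0,0,0,-0.015,-0.066,-0.073,0.087],[0,0,0,0,0,0,0.087]]]'

```text
time_s: 4.55
tool_pos: [0.4982, -0.078, 0.2852]
tool_rot: [178.3, 25.1, -168.4]
force: [-0.7, -0.3, -0.1]
grip_width: 0.0873
grasp_force: 0.0
```

```bash
python3 go.py -.03 .02 .06
```

```text
t 4.55 q [ 26. -17.  -8. 116. -18.  61. 125.] F [-0.7 -0.3 -0.1] w 0.08727912452883557 0.0
TCP in holder0 [ 0.0663 -0.0022  0.1621] z [ 0.49819876 -0.07799194  0.28520094]
turn [ 0.0062 -0.0616 -0.0489] shift now [0.0907 0.017  0.108 ] shift after turn [0.0963 0.0222 0.1021]
```

Emit:
play_rows --steps '[[[0.01,0.005,0.03,0,0,0,0.087],[0.01,0.005,0.03,0,0,0,0.087],[0.01,0.006,0.02,0,-0.03,-0.025,0.087],[0.02,0.006,0,0,-0.03,-0.025,0.087],[0.02,0,0,0,0,0,0.087],[0.02,0,0,0,0,0,0.087],[0,0,0,0,0,0,0.087]]]'

```text
time_s: 5.25
tool_pos: [0.4695, -0.0714, 0.1621]
tool_rot: [178.7, 27.7, -165.1]
force: [-0.7, -0.4, 0.1]
grip_width: 0.0871
grasp_force: 0.0
```

```bash
python3 go.py -.03 .02 .04; python3 -c "
from h import *
a=read_camera('scene');b=read_camera('top')
cv2.imwrite('pics/m1.png',np.hstack([cv2.resize(a['frame'][60:320,60:360],None,fx=1.3,fy=1.3),cv2.resize(b['frame'][80:340,250:550],None,fx=1.3,fy=1.3)])[:,:,::-1])"
```

```text
t 5.25 q [ 28. -17.  -9. 131. -27.  46. 139.] F [-0.7 -0.4  0.1] w 0.08708798292103756 0.0
TCP in holder0 [-0.0157  0.0115  0.0666] z [ 0.46948829 -0.07136999  0.16210672]
turn [ 0.0235 -0.0163  0.0025] shift now [0.0139 0.0079 0.027 ] shift after turn [0.0143 0.0085 0.0266]
```

View pics/m1.png

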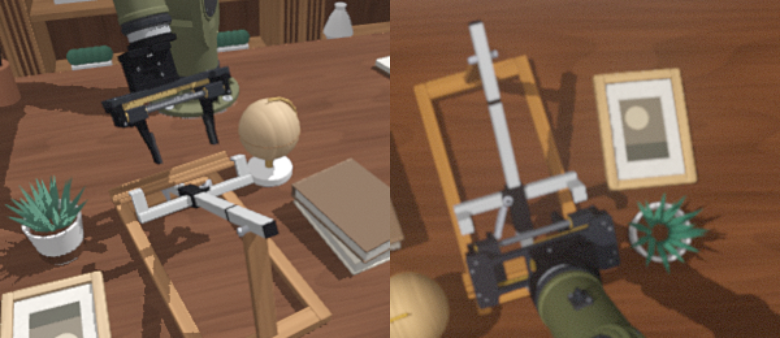

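The hand sits over the holder and is aligned with the mast, with hooks and globe clear. I'll descend in part and check the joints.

Emit:
play_rows --steps '[[[0.007,0.005,0.015,0.012,-0.008,0,0.087],[0.007,0.004,0.015,0.012,-0.008,0,0.087],[0,0,0.013,0,0,0,0.087],[0,0,0,0,0,0,0.087]]]'

```text
time_s: 5.75
tool_pos: [0.477, -0.0591, 0.1191]
tool_rot: [-179.8, 28.8, -164.9]
force: [-0.4, -0.8, 0.4]
grip_width: 0.0868
grasp_force: 0.0
```

```bash
python3 go.py -.02 .022 -.019; python3 -c "
from h import *
b=save('top','x.png'); a=save('scene','y.png')
A=cv2.resize(a['frame'][140:270,130:290],(480,390),interpolation=2);B=cv2.resize(b['frame'][180:310,290:390],(300,390),interpolation=2)
cv2.imwrite('pics/m2.png',np.hstack([A,B])[:,:,::-1])"
```

```text
t 5.75 q [ 27. -15. -11. 135. -28.  37. 140.] F [-0.4 -0.8  0.4] w 0.0868323908612203 0.0
TCP in holder0 [-0.0272  0.0214  0.0239] z [ 0.47698748 -0.05913253  0.11910655]
turn [-0.0003  0.0024  0.0064] shift now [-0.0071  0.0005  0.0429] shift after turn [-0.0072  0.0006  0.0429]
```

View pics/m2.png

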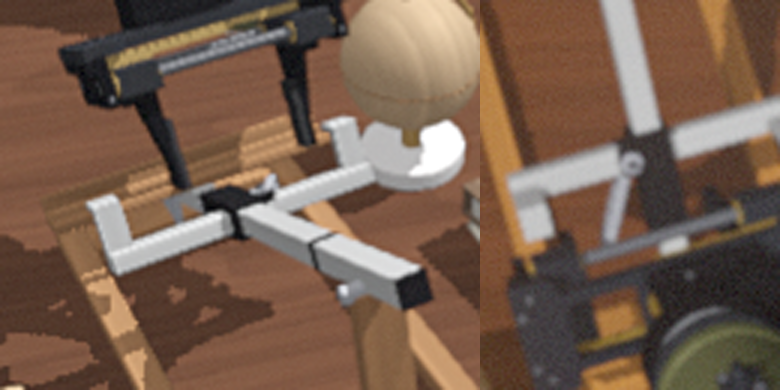

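Scene view: the -y fingertip is just beside the sleeve (180,185), and the +y finger (305,140) is outside the lever. I'll descend to straddle.

Emit:
play_rows --steps '[[[0,0,0.012,0,0,0,0.087],[0,0,0.012,0,0,0,0.087],[0,0,0.012,0,0,0,0.087],[0,0,0.007,0,0,0,0.087],[0,0,0,0,0,0,0.087]]]'

```text
time_s: 6.35
tool_pos: [0.4971, -0.0552, 0.0819]
tool_rot: [-179.7, 28.8, -165.0]
force: [-0.6, 0.1, 0.5]
grip_width: 0.0869
grasp_force: 0.0
```

```bash
python3 go.py -.02 .022 -.019
```

```text
t 6.35 q [ 26.  -9. -12. 135. -30.  31. 141.] F [-0.6  0.1  0.5] w 0.08693164428170307 0.0
TCP in holder0 [-0.027   0.0201 -0.0186] z [ 0.49714795 -0.05523935  0.08189331]
turn [-0.0016  0.0034  0.0053] shift now [-0.0071  0.0019  0.0004] shift after turn [-0.007   0.0019  0.0004]
```

Emit:
play_rows --steps '[[[-0.006,0.0,0,0,0,0,0.087],[-0.006,0.0,0,0,0,0,0.087],[-0.006,0,0,0,0,0,0.087],[-0.008,0,0,0,0,0,0.087],[-0.01,0,0,0,0,0,0.087],[-0.01,0,0,0,0,0,0.087],[-0.01,0,0,0,0,0,0.087],[-0.01,0,0,0,0,0,0.087],[-0.01,0,0,0,0,0,0.087],[-0.01,0,0,0,0,0,0.087],[-0.008,0,0,0,0,0,0.087],[0,0,0,0,0,0,0.087]]]'

```text
time_s: 7.55
tool_pos: [0.5778, -0.0334, 0.1283]
tool_rot: [-179.7, 29.0, -164.9]
force: [-1.6, -2.1, 0.5]
grip_width: 0.087
grasp_force: 0.8
```

```bash
python3 go.py .121 .0215 -.019; python3 -c "
from h import *
b=save('top','x1.png'); a=save('scene','y1.png')
A=cv2.resize(a['frame'][165:265,150:290],(560,400),interpolation=2);B=cv2.resize(b['frame'][140:280,300:370],(200,400),interpolation=2)
cv2.imwrite('pics/m3.png',np.hstack([A,B])[:,:,::-1])"
```

```text
t 7.55 q [ 25.  -3. -17. 124. -21.  33. 127.] F [-1.6 -2.1  0.5] w 0.08697864495246682 0.7593006826937199
TCP in holder0 [ 0.0685  0.0208 -0.018 ] z [ 0.57782747 -0.03338039  0.1282603 ]
turn [-0.0019  0.0053  0.0061] shift now [-0.0525  0.0004  0.0013] shift after turn [-0.0525  0.0007  0.001 ]
```

View pics/m3.png

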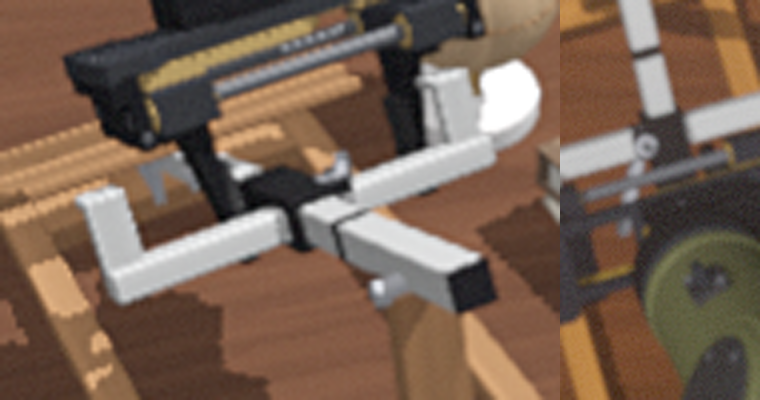

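Holder has moved up; top view shows sleeve edge at about (335,180.3) and the tape at (330,158.6). The scene shows the gap nearly closed.

```bash
cat > gap.py <<'E'
# gap along mast by dark/light profile along top-face centreline
from h import *
p=np.load('fit.npy'); E,M,o,m=T(*p[:3])
S=np.arange(-.02,.13,.001)
import sys
for cam,off in(('top',0),('scene',0)):
    d=read_camera(cam); g=d['frame'].mean(2).astype(np.float32)
    q=proj(d,np.array([m+M@[s,0,.008] for s in S])).astype(np.float32)
    v=np.mean([cv2.remap(g,q[:,:1]+dx,q[:,1:],1)[:,0] for dx in(-1.,0,1.)],0)
    print(cam,' '.join(f'{int(1000*s)}:{int(x)}' for s,x in zip(S,v) if s>float(sys.argv[1])))
E
python3 gap.py .03
```

```text
top 30:66 31:60 32:56 33:55 34:55 35:55 36:54 37:55 38:56 39:56 40:56 41:57 42:57 43:56 44:56 45:56 46:57 47:57 48:57 49:56 50:57 51:58 52:59 53:58 54:56 55:56 56:57 57:57 58:55 59:56 60:59 61:70 62:94 63:120 64:146 65:167 66:181 67:191 68:195 69:197 70:196 71:196 72:196 73:196 74:196 75:196 76:197 77:197 78:197 79:197 80:198 81:199 82:198 83:197 84:197 85:197 86:198 87:198 88:197 89:197 90:197 91:198 92:199 93:199 94:199 95:199 96:199 97:199 98:200 99:199 100:198 101:190 102:181 103:164 104:143 105:113 106:81 107:73 108:68 109:89 110:112 111:142 112:169 113:183 114:194 115:197 116:200 117:199 118:199 119:200 120:200 121:200 122:200 123:200 124:200 125:200 126:200 127:200 128:200 129:200
scene 30:43 31:43 32:43 33:43 34:43 35:43 36:43 37:43 38:43 39:43 40:43 41:43 42:43 43:43 44:43 45:43 46:43 47:43 48:42 49:41 50:40 51:39 52:38 53:38 54:38 55:41 56:48 57:54 58:63 59:72 60:83 61:92 62:106 63:118 64:132 65:148 66:160 67:174 68:182 69:189 70:196 71:202 72:208 73:211 74:214 75:217 76:219 77:220 78:221 79:221 80:220 81:220 82:220 83:220 84:220 85:220 86:220 87:220 88:220 89:220 90:221 91:221 92:221 93:221 94:220 95:219 96:218 97:216 98:212 99:208 100:203 101:197 102:190 103:181 104:171 105:162 106:154 107:148 108:144 109:142 110:141 111:145 112:150 113:158 114:168 115:178 116:187 117:195 118:202 119:208 120:212 121:216 122:219 123:222 124:223 125:223 126:222 127:222 128:222 129:222
```

Emit:
play_rows --steps '[[[-0.006,0.0,0,0,0,0,0.087],[-0.008,0.0,0,0,0,0,0.087],[-0.008,0,0,0,0,0,0.087],[-0.008,0,0.001,0,0,0,0.087],[-0.006,0,0,0,0,0,0.087],[-0.003,0,0,0,0,0,0.087],[0,0,0,0,0,0,0.087],[0,0,0,0,0,0,0.087]]]'

```text
time_s: 8.55
tool_pos: [0.6098, -0.025, 0.1451]
tool_rot: [-179.7, 28.9, -165.0]
force: [-1.6, -0.3, 0.2]
grip_width: 0.087
grasp_force: 0.8
```

```bash
python3 go.py .121 .0215 -.019; python3 gap.py .09
```

```text
t 8.55 q [ 24.  -0. -18. 119. -17.  35. 122.] F [-1.6 -0.3  0.2] w 0.08698660822512937 0.7833682559430599
TCP in holder0 [ 0.1056  0.0207 -0.0191] z [ 0.60983634 -0.0250465   0.14510496]
turn [-0.0021  0.0036  0.0052] shift now [-0.0154  0.0007 -0.    ] shift after turn [-0.0154  0.0008 -0.0001]
top 90:58 91:58 92:58 93:57 94:55 95:55 96:56 97:56 98:56 99:58 100:60 101:63 102:66 103:68 104:69 105:66 106:63 107:64 108:67 109:90 110:114 111:142 112:168 113:183 114:195 115:198 116:200 117:200 118:200 119:200 120:199 121:199 122:200 123:200 124:200 125:200 126:200 127:201 128:201 129:201
scene 90:49 91:48 92:46 93:45 94:43 95:41 96:40 97:38 98:37 99:36 100:35 101:35 102:36 103:41 104:49 105:57 106:68 107:80 108:91 109:105 110:119 111:135 112:151 113:166 114:179 115:188 116:197 117:204 118:210 119:214 120:218 121:221 122:223 123:225 124:226 125:225 126:225 127:225 128:225 129:224
```

Emit:
play_rows --steps '[[[-0.004,0.0,0,0,0,0,0.087],[-0.004,0.0,0,0,0,0,0.087],[0,0,0,0,0,0,0.087],[0,0,0,0,0,0,0.087],[0,0,0,0,0,0,0.087],[0,0,0,0,0,0,0.087]]]'

```text
time_s: 9.25
tool_pos: [0.6165, -0.0233, 0.1489]
tool_rot: [-179.7, 28.9, -165.0]
force: [-0.7, -0.3, -0.8]
grip_width: 0.0871
grasp_force: 0.8
```

```bash
python3 go.py .113 .003 -.019; python3 gap.py .1; python3 -c "
from h import *
b=save('top','x2.png'); a=save('scene','y2.png')
A=cv2.resize(a['frame'][175:255,170:282],(560,400),interpolation=2);B=cv2.resize(b['frame'][130:230,300:350],(200,400),interpolation=2)
cv2.imwrite('pics/m4.png',np.hstack([A,B])[:,:,::-1])"
```

```text
t 9.25 q [ 24.   0. -18. 118. -16.  35. 121.] F [-0.7 -0.3 -0.8] w 0.08713680011565428 0.7837444357573986
TCP in holder0 [ 0.1136  0.0207 -0.019 ] z [ 0.61654925 -0.02333381  0.14893274]
turn [-0.0023  0.0036  0.0053] shift now [ 0.0006 -0.0177  0.    ] shift after turn [ 0.0006 -0.0177 -0.    ]
top 100:55 101:57 102:58 103:59 104:59 105:57 106:55 107:58 108:63 109:87 110:113 111:143 112:170 113:184 114:195 115:198 116:200 117:200 118:200 119:200 120:200 121:199 122:199 123:200 124:200 125:200 126:201 127:201 128:201 129:201
scene 100:42 101:41 102:41 103:44 104:50 105:57 106:67 107:78 108:88 109:102 110:116 111:132 112:148 113:165 114:178 115:187 116:196 117:203 118:210 119:214 120:218 121:221 122:223 123:225 124:226 125:226 126:226 127:225 128:225 129:225
```

View pics/m4.png

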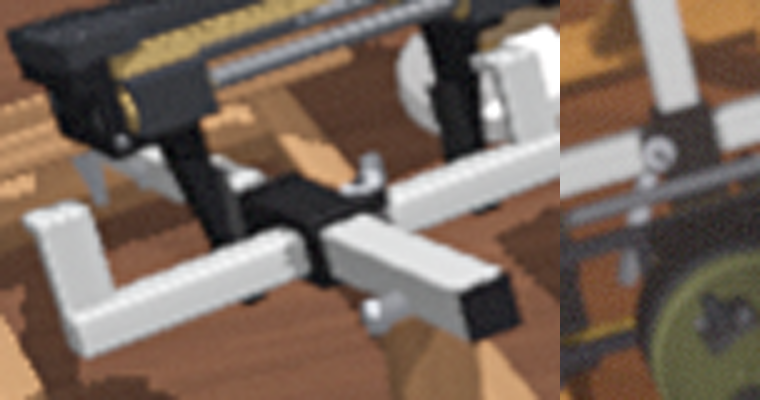

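Sleeve edge lies within the tape (tape's upper edge still visible at 111.7 mm, its middle about 107.7). I'll centre the hand on the sleeve plus shut lever, then squeeze gradually.

Emit:
play_rows --steps '[[[0,-0.006,0,0,0,0,0.087],[0,-0.006,0,0,0,0,0.087],[0,-0.006,0,0,0,0,0.087],[0,0,0,0,0,0,0.087],[0,0,0,0,0,0,0.087]]]'

```text
time_s: 9.95
tool_pos: [0.6212, -0.0421, 0.1489]
tool_rot: [-179.7, 28.8, -165.1]
force: [-0.6, -1.7, -1.3]
grip_width: 0.0871
grasp_force: 1.1
```

```bash
python3 go.py .113 .003 -.019; python3 gap.py .105
```

```text
t 9.95 q [ 25.   1. -17. 117. -17.  36. 124.] F [-0.6 -1.7 -1.3] w 0.08714920008002565 1.1355208978056908
TCP in holder0 [ 0.1133  0.0014 -0.019 ] z [ 0.62119327 -0.04209984  0.14885053]
turn [-0.0035  0.0034  0.0038] shift now [0.0003 0.0016 0.    ] shift after turn [0.0003 0.0016 0.    ]
top 105:111 106:81 107:71 108:64 109:87 110:112 111:142 112:169 113:183 114:194 115:198 116:200 117:200 118:200 119:200 120:199 121:199 122:200 123:200 124:200 125:201 126:201 127:200 128:200 129:200
scene 105:109 106:111 107:115 108:119 109:126 110:134 111:143 112:154 113:165 114:176 115:186 116:195 117:202 118:209 119:213 120:217 121:221 122:223 123:225 124:226 125:226 126:225 127:225 128:225 129:225
```

The holder slipped. I'll look.

```bash
python3 gap.py .06; python3 -c "
from h import *
b=save('top','x3.png'); a=save('scene','y3.png')
A=cv2.resize(a['frame'][165:255,160:286],(560,400),interpolation=2);B=cv2.resize(b['frame'][130:270,300:370],(200,400),interpolation=2)
cv2.imwrite('pics/m5.png',np.hstack([A,B])[:,:,::-1])
p=np.load('fit.npy'); E,M,o,m=T(*p[:3]); h=m+M@[p[4]-.026,0,0]
print(proj(a,[h+M@[.1133,.0014+y,z] for y in(-.0435,.0435) for z in (-.019,.03)]))"
```

```text
top 60:56 61:56 62:56 63:56 64:55 65:54 66:53 67:55 68:61 69:70 70:81 71:93 72:104 73:113 74:117 75:116 76:111 77:102 78:91 79:79 80:68 81:61 82:56 83:54 84:54 85:55 86:56 87:55 88:53 89:53 90:54 91:55 92:56 93:56 94:56 95:58 96:62 97:79 98:103 99:130 100:156 101:166 102:170 103:157 104:137 105:110 106:82 107:72 108:64 109:87 110:112 111:141 112:167 113:183 114:195 115:197 116:199 117:201 118:201 119:201 120:201 121:200 122:200 123:199 124:200 125:200 126:200 127:201 128:201 129:201
scene 60:44 61:44 62:44 63:44 64:44 65:44 66:44 67:44 68:44 69:44 70:44 71:44 72:44 73:44 74:44 75:44 76:44 77:44 78:44 79:44 80:44 81:45 82:45 83:45 84:45 85:44 86:44 87:43 88:42 89:42 90:41 91:40 92:42 93:44 94:47 95:51 96:56 97:62 98:70 99:78 100:86 101:94 102:98 103:102 104:105 105:109 106:112 107:116 108:120 109:126 110:134 111:143 112:154 113:165 114:176 115:186 116:195 117:202 118:208 119:213 120:217 121:220 122:223 123:225 124:225 125:225 126:225 127:225 128:224 129:224
[[211.05216616 236.88745883]
 [203.1738467  211.11826455]
 [254.05205437 220.1618517 ]
 [247.28605207 195.28715964]]
```

View pics/m5.png

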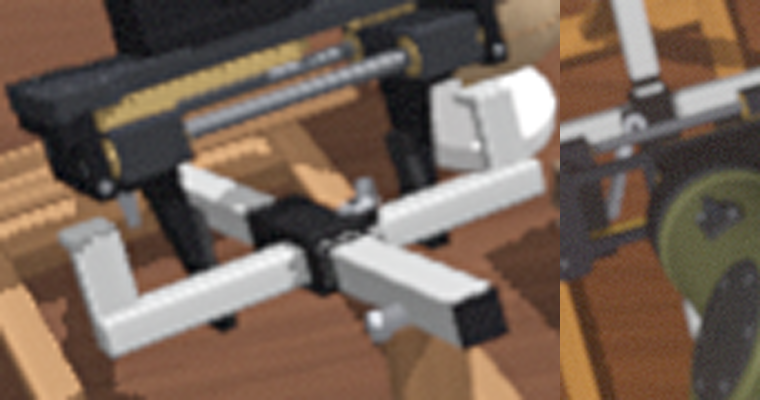

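Now the fingertips bear directly under the crossbar; before, the +y finger was bearing on the hook. The sleeve edge is at about 98.5 mm and needs to reach 107.7, so I'll push another 9 mm.

Emit:
play_rows --steps '[[[-0.003,0.001,0,0,0,0,0.087],[-0.003,0.0,0,0,0,0,0.087],[-0.003,0,0,0,0,0,0.087],[0,0,0,0,0,0,0.087],[0,0,0,0,0,0,0.087],[0,0,0,0,0,0,0.087]]]'

```text
time_s: 10.85
tool_pos: [0.6287, -0.0373, 0.1536]
tool_rot: [-179.7, 28.9, -164.9]
force: [-1.1, -0.9, -0.3]
grip_width: 0.0872
grasp_force: 0.8
```

```bash
python3 go.py .1225 .003 -.019; python3 gap.py .095|cut -c1-180
```

```text
t 10.85 q [ 24.   2. -18. 116. -16.  36. 123.] F [-1.1 -0.9 -0.3] w 0.08719365123400634 0.7824858231469989
TCP in holder0 [ 0.1229  0.0041 -0.0189] z [ 0.62867162 -0.03732404  0.15356105]
turn [-0.0019  0.0038  0.0057] shift now [ 0.0005 -0.0011  0.0001] shift after turn [ 0.0004 -0.0011  0.0001]
top 95:55 96:54 97:55 98:56 99:56 100:55 101:56 102:58 103:57 104:55 105:52 106:49 107:55 108:62 109:86 110:111 111:142 112:169 113:183 114:195 115:198 116:200 117:200 118:199 119:
scene 95:47 96:46 97:44 98:43 99:41 100:39 101:38 102:37 103:41 104:47 105:55 106:66 107:78 108:88 109:103 110:118 111:134 112:150 113:167 114:180 115:189 116:198 117:205 118:211 1
```

Emit:
play_rows --steps '[[[0,0,0,0,0,0,0.08],[0,0,0,0,0,0,0.073],[0,0,0,0,0,0,0.066],[0,0,0,0,0,0,0.06],[0,0,0,0,0,0,0.055],[0,0,0,0,0,0,0.055],[0,0,0,0,0,0,0.055]]]' --force 25

```text
time_s: 11.65
tool_pos: [0.6283, -0.037, 0.1532]
tool_rot: [-179.8, 28.8, -164.9]
force: [-1.6, 0.2, -1.0]
grip_width: 0.0556
grasp_force: 1.4
```

```bash
python3 go.py .1225 .003 -.019; python3 gap.py .095|cut -c1-180
```

```text
t 11.65 q [ 24.   2. -18. 116. -16.  36. 123.] F [-1.6  0.2 -1. ] w 0.055559920807258946 1.3515544278197922
TCP in holder0 [ 0.1225  0.0045 -0.0191] z [ 0.62830928 -0.03700801  0.15321207]
turn [-0.0012  0.003   0.0057] shift now [ 0.0001 -0.0015 -0.0001] shift after turn [ 0.     -0.0015 -0.0001]
top 95:54 96:55 97:56 98:56 99:56 100:56 101:56 102:57 103:58 104:59 105:56 106:53 107:57 108:62 109:86 110:110 111:141 112:168 113:183 114:194 115:198 116:200 117:200 118:200 119:
scene 95:47 96:46 97:45 98:43 99:42 100:41 101:39 102:39 103:42 104:49 105:57 106:67 107:79 108:89 109:103 110:119 111:135 112:151 113:167 114:180 115:189 116:198 117:205 118:211 1
```

Emit:
play_rows --steps '[[[-0.001,-0.001,0,0,0,0,0.052],[0,0,0,0,0,0,0.048],[0,0,0,0,0,0,0.044],[0,0,0,0,0,0,0.04],[0,0,0,0,0,0,0.036],[0,0,0,0,0,0,0.03],[0,0,0,0,0,0,0.026],[0,0,0,0,0,0,0.02],[0,0,0,0,0,0,0.02],[0,0,0,0,0,0,0.02]]]' --force 35

```text
time_s: 12.75
tool_pos: [0.6289, -0.0395, 0.1526]
tool_rot: [-179.7, 28.7, -165.0]
force: [-0.6, -3.0, -9.9]
grip_width: 0.0312
grasp_force: 35.0
```

```bash
python3 go.py .1225 .003 -.019; python3 gap.py .095|cut -c1-180
```

```text
t 12.75 q [ 24.   2. -17. 116. -16.  36. 123.] F [-0.6 -3.  -9.9] w 0.03123460646340273 34.982177624478936
TCP in holder0 [ 0.1222  0.0019 -0.0195] z [ 0.62887737 -0.03952213  0.15264682]
turn [-0.0027  0.0016  0.0045] shift now [-0.0003  0.0011 -0.0005] shift after turn [-0.0003  0.0011 -0.0005]
top 95:55 96:56 97:56 98:56 99:56 100:57 101:57 102:57 103:56 104:56 105:55 106:53 107:57 108:62 109:87 110:112 111:142 112:169 113:183 114:194 115:198 116:200 117:200 118:200 119:
scene 95:46 96:45 97:43 98:42 99:40 100:39 101:38 102:38 103:42 104:49 105:57 106:68 107:80 108:90 109:103 110:118 111:134 112:150 113:166 114:179 115:188 116:197 117:204 118:210 1
```

Emit:
play_rows --steps '[[[0,0,0,0,0,0,0.02],[0,0,0,0,0,0,0.02],[0,0,0,0,0,0,0.02],[0,0,0,0,0,0,0.02]]]'

```text
time_s: 13.25
tool_pos: [0.6289, -0.0395, 0.1527]
tool_rot: [-179.7, 28.7, -165.0]
force: [1.3, -5.6, -12.5]
grip_width: 0.031
grasp_force: 35.0
```

```bash
python3 go.py .1225 .003 -.019; python3 -c "
from h import *
b=save('top','x4.png'); a=save('scene','y4.png')
A=cv2.resize(a['frame'][165:255,160:286],(560,400),interpolation=2);B=cv2.resize(b['frame'][130:270,300:370],(200,400),interpolation=2)
cv2.imwrite('pics/m6.png',np.hstack([A,B])[:,:,::-1])"
```

```text
t 13.25 q [ 24.   2. -17. 116. -16.  36. 123.] F [  1.3  -5.6 -12.5] w 0.030963573356316894 34.984890818595886
TCP in holder0 [ 0.1223  0.002  -0.0195] z [ 0.62893685 -0.03945302  0.15271846]
turn [-0.0027  0.0017  0.0045] shift now [-0.0002  0.001  -0.0005] shift after turn [-0.0002  0.001  -0.0005]
```

View pics/m6.png

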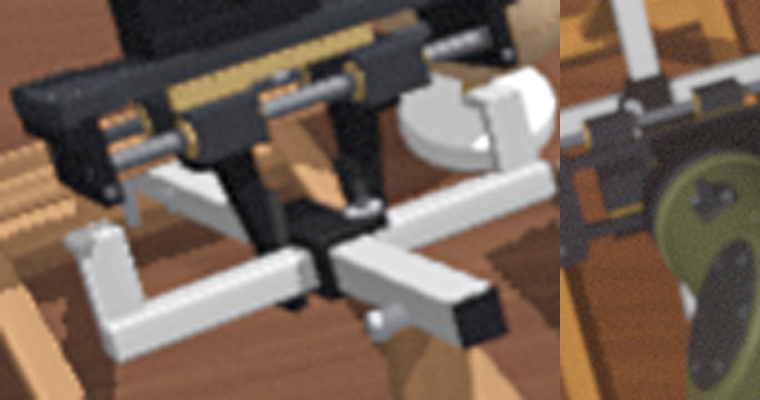

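The fingers pinch the sleeve and the shut lever (31 mm, 35 N), with the sleeve edge on the tape. Handing in.

```bash
python3 -c "
from cell import *
print(sign_off())"
```

```text
the job is handed in; nothing more can be done
None
```

I pushed the holder up until its sleeve edge sat on the tape, within about 1 mm by the camera images, squeezed the lever shut there (31 mm opening, 35 N grip), and handed in still holding; no verdict came back.

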